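# Gauge a turned pin on the bench measuring gauge

### The job

Check the diameter of the brass pin from the blue tray on the bench measuring gauge: slide the carriage back to open the jaws, stand the pin flange down on the steel rest, centred between the jaw and the anvil, and gently slide the carriage shut on it until the dial's red needle stands in the green band. Then throw the lock lever over into the far notch with the red mark, so that the reading is held, and leave the pin in the gauge. Leave the other pins and everything else on the table where they are, and do not crush the pin.

Things in the scene. Friction and masses are not known exactly. Their poses are not given: they have to be found in the camera images.
- gauge: Bench measuring gauge, fixed: grey-green bed 110 (x) x 350 (y) x 22 mm, from y = -215 to +135 mm. Origin on the table under its measuring place; x points across the bed, away from the robot, y along the slide, to the left. At +y a headstock (y 70 to 122 mm, 71 mm high) with sprung anvil and tilted 72 mm dial (up to 125 mm high); at -y the carriage on its rail, top 60 mm high.
- rest (a point): Middle of the top of the flat steel rest, 60 (x) x 76 (y) mm, 34 mm above the table, for the pin; axes as the gauge's. The unpressed anvil's face is at y = +15 mm from here, the jaw's at +15 mm minus the carriage reading; both 16 mm wide in x, 15 to 31 mm above the rest, over a flange. Lower a pin with its flange clear of both; the jaw then pushes it to the anvil.
- jaw: Steel measuring jaw on the carriage, a blade 16 x 40 x 16 mm that reaches to +y. Origin: under the middle of its face at table level; axes as the gauge's.
- anvil: Round sprung anvil facing the jaw. Origin: the middle of its face, 57 mm above the table; it yields up to 9 mm to +y of the gauge against a spring of 0.6 N/mm.
- carriage (a joint): Opening between jaw and unpressed anvil, m: 0 shut, 0.075 fully open; grows as the carriage goes to -y of the gauge. Friction about 6 N, so it stays where it is left; starts nearly shut, narrower than any pin. The lock lever brakes it.
- grip_post (a point): Middle of the top of the carriage's upright black grip post, 96 mm above the table; the post is 26 (gauge x) x 16 (gauge y) mm and stands 32 mm above a steel foot plate on the carriage's top, free on all sides. The jaw's face is 64 mm to +y of it, the lever's plane 75 mm to -y.
- needle (a joint): Dial needle, rad: 0 at rest, 0.2 rad per mm that the anvil is pressed, stop at 1.8. It turns clockwise; the green band runs from 0.5 to 1.3, its middle (0.9) at the top of the dial.
- lever (a joint): Lock lever on the carriage, rad: 0 in the near notch (green mark, free, leaning 0.6 rad from upright towards -x of the gauge), 1.2 in the far notch (red mark, locked, leaning 0.6 rad to +x). A sprung detent draws it into either notch; it takes about 2 N at the knob to throw. It swings in the gauge's x-z plane.
- lever_knob (a point): Centre of the lever's red ball knob, 20 mm across, 60 mm from the pivot.
- lever_pivot (a point): The lever's pivot, on the carriage, 66 mm above the table; the axis runs along the gauge's y. The stem is 8 mm thick.
- brass_pin: The brass pin to be gauged: turned shaft 30 mm across on a flange 46 mm across and 8 mm thick, 58 mm high in all, 0.36 kg. Origin: centre of the flange's underside, z up the shaft.
- steel_pin: Bright steel pin of the same form, shaft 26 mm; origin as above. A bystander.
- black_pin: Black oxide pin of the same form, shaft 34 mm; origin as above. A bystander.
- tray: Shallow blue goods-in tray, 170 (x) x 290 (y) x 24 mm, walls and floor 4 mm, fixed. Origin: centre of its underside. The pins stand in it.
- screw_box: Black, white and blue card box of screws, 68 (x) x 110 (y) x 50 mm, in the tray. Origin: centre of its underside. A bystander.
- padlock: Brass padlock lying flat in the tray, 61 x 40 x 14 mm, origin under its centre. A bystander.
- tape_measure: Yellow pocket tape measure, 36 x 87 x 64 mm, on the table behind the gauge; origin under its centre. A bystander.
- yellow_box: Yellow card box of screws, 58 x 90 x 35 mm, on the table; origin under its centre. A bystander.
There are look-alikes about, which are no part of the job. What is shaped like the brass_pin but pink is not meant.

How it is judged:
On the way, in this order (a step that is already met when the one before it is completed fails the run):
1. the brass pin stands upright on the rest between the jaws, not yet gauged (z of brass_pin in the frame of rest between -0.003 and 0.003 m and x of brass_pin in the frame of rest between -0.007 and 0.007 m and y of brass_pin in the frame of rest between -0.03 and 0.02 m and angle between brass_pin's own z axis and vertical below 0.08 rad and value of joint each of needle, lever below 0.3 rad), for 0.2 s.
2. the carriage is slid shut on the pin, with the lever still free, until jaw and anvil both bear on it and the needle stands in the green band (z of brass_pin in the frame of rest between -0.003 and 0.003 m and x of brass_pin in the frame of rest between -0.007 and 0.007 m and y of brass_pin in the frame of rest between -0.02 and 0.02 m and angle between brass_pin's own z axis and vertical below 0.08 rad and value of joint needle between 0.5 and 1.3 rad and contact force between each of jaw, anvil and brass_pin above 0.5 N and value of joint lever below 0.3 rad), for 0.2 s.
At the end, for the whole second after the job is handed in: The brass pin stands still and upright (within 0.08 rad) on the rest, its centre within 7 mm of the rest's middle across the slide and 20 mm along it; jaw and anvil both bear on it (over 0.5 N), the needle is in the green band (0.5 to 1.3 rad) and the lever is in the far notch (over 1.1 rad) (z of brass_pin in the frame of rest between -0.003 and 0.003 m and x of brass_pin in the frame of rest between -0.007 and 0.007 m and y of brass_pin in the frame of rest between -0.02 and 0.02 m and angle between brass_pin's own z axis and vertical below 0.08 rad and value of joint needle between 0.5 and 1.3 rad and contact force between each of jaw, anvil and brass_pin above 0.5 N and value of joint lever above 1.1 rad and linear speed of brass_pin below 0.01 m/s); the robot touches nothing.
It fails at once if the pin is crushed: over 30 N between it and the jaw or the anvil (contact force between any of jaw, anvil and brass_pin above 30 N).
It fails at once if another pin or a bystander is moved by more than 20 mm (distance of any of steel_pin, black_pin, screw_box, padlock, tape_measure, yellow_box from where it was at the start of the episode above 0.02 m).
It fails at once if another pin is knocked over (angle between any of steel_pin, black_pin's own z axis and vertical above 0.5 rad).
It also fails if it takes over 72 s, if anything falls off the work surface, if the arm or the gripper's body presses on something with over 40 N, if the wrist force passes 120 N, or if a joint passes its speed limit or range.

### The arm

A 6-joint arm with a two-finger parallel gripper is mounted at the origin on a cart in front of the work surface, level with it; the furniture and walls round the work are solid. World frame = base frame: x ahead of the robot, y to its left, z up, the work surface at z = 0. Lengths are in m, angles in rad, forces in N, time in s.
With the tool pointing down it reaches from about 0.35 to 0.775 m from the base axis. Payload 5.5 kg.
Tool frame: the origin (TCP) lies between the finger pads; the fingertips stand 8 mm ahead of it and the grasp point (between the pads) lies 11 mm behind it; z points along the fingers, y is the line along which they close (so a half turn about z gives the same grasp; the last joint's range is limited). The gripper opens to 85 mm and grips with 20 to 120 N. Pads are 22 mm wide; open, the fingers measure 114 mm over their backs; the gripper's body (76 mm by 85 mm) begins 54 mm behind the grasp point. The pads swing forward as they close: fully open they stand 13 mm farther back than shut.
Start: joints at [-1.327, 0.313, 0.046, 1.304, 0, 1.431], TCP at [0.215, -0.533, 0.239] pointing down, gripper open.
Joint ranges: [-2.76, 2.76], [-0.86, 1.69], [-1.03, 1.26], [-2.2, 2.34], [-1.47, 1.5], [-3.14, 3.14]. Speed limits (rad/s): [2.57, 2.57, 3.14, 3.14, 3.14, 3.14].

### API

Orientations are given as a unit quaternion [w, x, y, z].
In Python, from workcell import env gives the robot as it stands.
- The arm moves only by the tool move_arm, never from a script. Its argument "moves" is one flat list of numbers, 5 for each row, row after row: the shift along the world's x, y, z in m, then the turn about the world's z in rad, then the finger opening in m, from 0 to 0.0854. A call has 1 to 12 rows; each row is the pose to reach, as a shift and turn from the pose commanded when the call began; what a row does not reach only later rows make up. A row lasts 1/12 s, in which the tool goes at most 41.7 mm and 7.16 degrees, less where a joint would pass 70% of its speed; a pose out of reach is approached as far as the arm can. A call with a gripper value outside its range is refused whole. The fingers move at their own pace and stop on an object; "newtons" is the grip in N (left out, the last holds). Time passes only in rows, so rows that repeat a pose let the fingers close. It gives the time, the measured TCP pose, the force, the opening and the grip force at its end, in the units of the state.
- env.get_state(): the state, without advancing time (a new reading comes with each control period).
- env.read_camera(name): name is "scene" or "top" or "wrist"; returns a dict with "pixels" (480x640x3 uint8, red, green, blue), "camera_matrix" (3x3 intrinsics, pixels), "rvec" (rotation vector, rad) and "tvec" (3), from world to camera coordinates, as OpenCV has them. Camera axes: x right, y down, z forward; pixel columns grow to the right and rows downward; lengths in m; the calibration is good to about 2 mm. The wrist camera is an equidistant fisheye: a pixel r from the principal point sees the ray r / f radians off the axis. A picture is of the moment at which its call begins. There is no depth.
- env.hand_in(): hands the job in; it is judged then, once.
The state is a dict: "clock": time; "joint_pos": joint angles; "qvel": joint speeds; "tau": joint torques, N m; "tcp_pos": TCP position; "orientation": TCP orientation; "wrist_force": force on the tool from outside, world axes, zero at the start; "ft_torque": the same for the moment, N m; "finger_gap": finger opening in m; "grip_force": force on a finger pad.
Only numpy, scipy, OpenCV 4.12 (cv2) and the standard library are available. Lean on these libraries where they do the work, as an engineer would, in place of code of your own. Each camera call takes 0.05 s, during which the arm holds its last target. There are 200 camera calls.

## Working session

There is one attempt and no reset: what is moved stays moved. The work goes in short steps, Python scripts to look and compute and a tool call to move; the robot and the scene stay as the last step left them, time stands still between calls to the robot, and variables do not carry over. Pictures are saved under pics/ and viewed, at most 10 in all, crops included, and the job is handed in when it is done.

Besides the shell and the picture viewer there is one more tool, called after "Emit:" by a JSON object that holds its "fn" and its "kwargs", one argument or row to a line. move_arm: Moves the arm, as the interface text tells. Its arguments: {"type":"object","properties":{"moves":{"type":"array"},"newtons":{"type":"number"}},"required":["moves"]}

```bash
mkdir -p pics
cat > h.py <<'E'
import numpy as np, cv2
from workcell import env
def grab(n):
    c=env.read_camera(n); c={k:np.array(v) for k,v in c.items()}; c['name']=n
    return c
def save(c,f,crop=None,s=1):
    p=c['pixels'][:,:,::-1]
    if crop: x0,y0,x1,y1=crop; p=p[y0:y1,x0:x1]
    p=np.ascontiguousarray(p)
    if s!=1: p=cv2.resize(p,None,fx=s,fy=s,interpolation=cv2.INTER_CUBIC)
    cv2.imwrite('pics/'+f,p)
def ray(c,uv):
    K=c['camera_matrix'];R=cv2.Rodrigues(c['rvec'].astype(float))[0];o=-R.T@c['tvec'].ravel()
    x=(uv[0]-K[0,2])/K[0,0];y=(uv[1]-K[1,2])/K[1,1]
    if c['name']=='wrist':
        r=np.hypot(x,y); d=np.array([x/r*np.sin(r),y/r*np.sin(r),np.cos(r)]) if r>1e-9 else np.array([0,0,1.])
    else: d=np.array([x,y,1.])
    d=R.T@d; return o,d/np.linalg.norm(d)
def onz(c,uv,z):
    o,d=ray(c,uv); return o+d*(z-o[2])/d[2]
def tri(obs):
    A=np.zeros((3,3));b=np.zeros(3);L=[ray(c,uv) for c,uv in obs]
    for o,d in L: P=np.eye(3)-np.outer(d,d);A+=P;b+=P@o
    x=np.linalg.solve(A,b); return x,[np.linalg.norm((np.eye(3)-np.outer(d,d))@(x-o)) for o,d in L]
def proj(c,X):
    R=cv2.Rodrigues(c['rvec'].astype(float))[0];p=R@np.array(X)+c['tvec'].ravel();K=c['camera_matrix']
    if c['name']=='wrist':
        r=np.hypot(p[0],p[1]);t=np.arctan2(r,p[2]);q=p[:2]/max(r,1e-9)*t
    else:q=p[:2]/p[2]
    return np.array([K[0,0]*q[0]+K[0,2],K[1,1]*q[1]+K[1,2]])
E
python3 - <<'E'
from h import *
import pickle
C={n:grab(n) for n in('scene','top')}
pickle.dump(C,open('c0.pkl','wb'))
for n in C: save(C[n],n+'0.png',None,1.25); print(n,C[n]['camera_matrix'][0,0],ray(C[n],(320,240)))
print(env.get_state())
E
```

```text
scene 587.2961810729311 (array([-0.0132941 ,  1.06728564,  0.9589016 ]), array([ 0.42505887, -0.69759489, -0.57678968]))
top 560.7932134895685 (array([0.40696277, 0.12145372, 1.18622351]), array([ 0.13983679, -0.05829076, -0.98845731]))
{'clock': 0.1, 'joint_pos': array([-1.32662690e+00,  3.13910334e-01,  4.50670685e-02,  1.30361051e+00,
        2.52224536e-05,  1.43122421e+00]), 'qvel': array([ 0.00011057, -0.00156863,  0.00323353, -0.00018978,  0.00077924,
        0.00097997]), 'tau': array([ 1.79937884e-03, -4.81724775e+01,  2.99243510e+01,  1.27639709e-02,
       -1.68492174e-04, -3.34107973e-06]), 'tcp_pos': array([ 0.21517672, -0.5327265 ,  0.23849612]), 'orientation': array([-8.28249924e-04,  9.81648870e-01,  1.90695591e-01, -3.07274027e-05]), 'wrist_force': array([-0.71944699,  0.92701413,  0.83050707]), 'ft_torque': array([-0.05733185, -0.01671868,  0.05969045]), 'grip_force': 0.0, 'finger_gap': 0.08520589419845391}
```

View pics/top0.png

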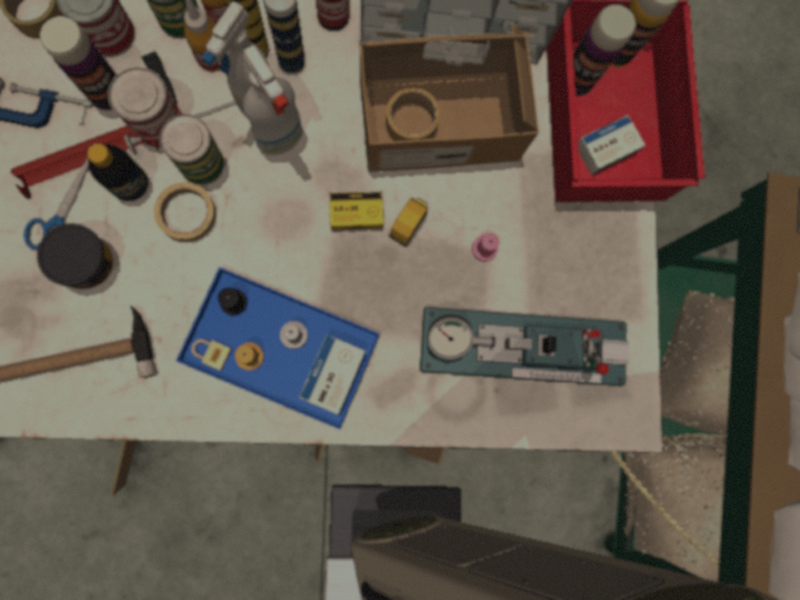

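View pics/scene0.png

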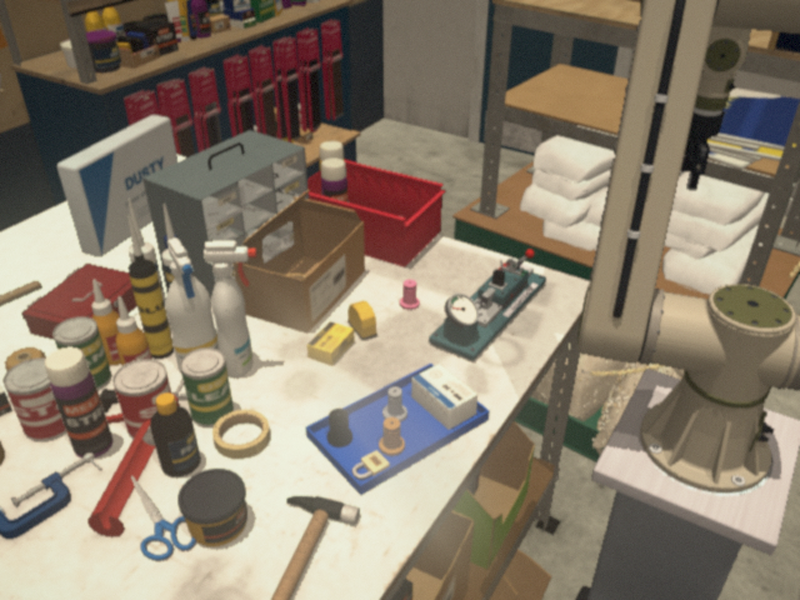

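The top view (800 px scale) shows these candidates: brass pin (249,355), steel (292,333), black (232,301), pink look-alike (486,246), and the brass padlock (213,352). The description matches (249,355). The gauge is at (524,345), with its dial on the left. The lever knob is near (602,368) and the grip post near (548,344). Next is a close crop from both views.

Run:
```python
from h import *
import pickle
C=pickle.load(open('c0.pkl','rb'))
def cr(n,x0,y0,w,h,W,H):
    return cv2.resize(np.ascontiguousarray(C[n]['pixels'][y0:y0+h,x0:x0+w,::-1]),(W,H),interpolation=cv2.INTER_CUBIC)
# top: gauge crop 330..510 x 235..315 (x4.444=800x356); below: scene gauge 335..445 x190..290 ; top brass; scene brass
a=cr('top',330,235,180,80,800,356)
b=cr('scene',340,190,100,100,244,244)
c=cr('top',160,245,50,50,244,244)
d=cr('scene',280,300,64,64,244,244)
r=np.hstack([b,c,d]); r=np.hstack([r,np.zeros((244,800-r.shape[1],3),np.uint8)])
cv2.imwrite('pics/comp.png',np.vstack([a,r]))
```

```text
(no output)
```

View pics/comp.png

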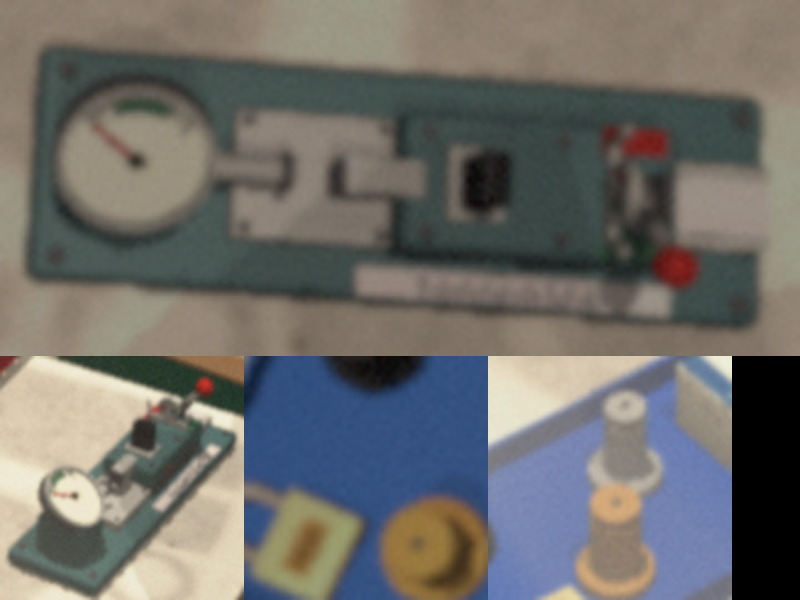

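The crop confirms the brass pin: its top hole is at top (195.7,283.7) and scene (313.6,338.3). The knob is at top (482.3,295) and scene (424,202.3), and the post top is at top (440,275) and scene (399,217.9). The dial is at the headstock end and the jaws are nearly shut.

Run:
```python
from h import *
import pickle
from scipy.optimize import least_squares
C=pickle.load(open('c0.pkl','rb'));T,S=C['top'],C['scene']
for n,a,b in(('brass top',(195.7,283.7),(313.6,338.3)),('knob',(482.3,295),(424,202.3)),('post',(440,275),(399,217.9))):
    print(n,*tri([(T,a),(S,b)]))
k=.225
cor={(55,135):(42,48),(55,-215):(760,98),(-55,-215):(752,325),(-55,135):(30,278)}
obs=[(T,(330+k*x,235+k*y),(g[0]/1e3,g[1]/1e3,.022)) for g,(x,y) in cor.items()]
def w(p,g): c,s=np.cos(p[2]),np.sin(p[2]); return np.array([p[0]+c*g[0]-s*g[1],p[1]+s*g[0]+c*g[1],g[2]])
f=lambda p:np.concatenate([proj(c,w(p,g))-uv for c,uv,g in obs])
r=least_squares(f,[.45,-.1,0]);print('gauge',r.x,r.fun.round(1))
p=r.x;R=np.array([[np.cos(p[2]),np.sin(p[2])],[-np.sin(p[2]),np.cos(p[2])]])
for n,uv,z in(('post',(440,275),.096),('knob',(482.3,295),.066+.06*np.cos(.6)),('jawface',(330+k*335,235+k*177),.065),('anvil',(330+k*292,235+k*170),.06),('dial',(330+k*137,235+k*160),.1),('restNW',(330+k*232,235+k*108),.034),('restSE',(330+k*392,235+k*247),.034)):
    X=onz(T,uv,z)[:2];print(n,X.round(4),(R@(X-p[:2])).round(4))
print('brass at z .062',onz(T,(195.7,283.7),.062),onz(S,(313.6,338.3),.062),'flange',onz(T,(199.1,285.2),.012))
# brightness segmentation of the three pins' neighbours
for n,uv in(('steel',(233.6,266)),('black',(185.6,240.5))): print(n,onz(T,uv,.062))
```

```text
brass top [0.46998515 0.29951384 0.0598869 ] [np.float64(0.0005677131524687601), np.float64(0.0005677131524687851)]
knob [ 0.46119436 -0.26026661  0.11319928] [np.float64(0.0004313631811201954), np.float64(0.0004313631811200478)]
post [ 0.49914057 -0.18339418  0.09137272] [np.float64(0.0007543468920952038), np.float64(0.0007543468920951846)]
gauge [ 0.50176926 -0.11914671 -0.03715265] [-1.  -0.5  0.7 -0.3  1.7  0.5 -1.3  0.2]
post [ 0.4994 -0.1818] [-0.     -0.0627]
knob [ 0.4615 -0.2593] [-0.0351 -0.1415]
jawface [ 0.5003 -0.1194] [-0.0015 -0.0003]
anvil [ 0.5033 -0.1006] [0.0009 0.0186]
dial [ 0.5022 -0.0239] [-0.0031  0.0952]
restNW [ 0.5338 -0.0772] [0.0304 0.0431]
restSE [ 0.471 -0.153] [-0.0295 -0.035 ]
brass at z .062 [0.47037903 0.29943163 0.062     ] [0.46830523 0.30113441 0.062     ] flange [0.47030784 0.30022211 0.012     ]
steel [0.50779579 0.22659739 0.062     ]
black [0.5559421  0.32423503 0.062     ]
```

Both views agree. The brass top is at (0.470, 0.300, 0.060), where 0.062 was expected. The gauge origin is about (0.502, -0.119) with yaw -0.037, and the post sits at gauge (0, -63). Next I move above the post.

Emit:
{"fn": "move_arm", "kwargs": {
  "moves": [0.284,0.351,-0.04,-0.421,0.05,0.284,0.351,-0.04,-0.421,0.05,0.284,0.351,-0.04,-0.421,0.05,0.284,0.351,-0.04,-0.421,0.05,0.284,0.351,-0.04,-0.421,0.05,0.284,0.351,-0.04,-0.421,0.05,0.284,0.351,-0.04,-0.421,0.05,0.284,0.351,-0.04,-0.421,0.05,0.284,0.351,-0.04,-0.421,0.05,0.284,0.351,-0.04,-0.421,0.05,0.284,0.351,-0.04,-0.421,0.05,0.284,0.351,-0.04,-0.421,0.05],
  "newtons": 40
}}

```text
clock: 1.1
tcp_pos: [0.5021, -0.1765, 0.1982]
orientation: [-0.001, 1.0, -0.015, 0.0]
wrist_force: [-0.5, -0.2, 0.3]
finger_gap: 0.0498
grip_force: 0.0
```

Run:
```python
from h import *
import pickle
c=grab('wrist');pickle.dump(c,open('w1.pkl','wb'));save(c,'w1.png',None,1.25)
s=env.get_state();print(s['tcp_pos'],s['clock'],s['joint_pos'],s['orientation'])
```

```text
[ 0.50056648 -0.17882115  0.19842058] 1.15 [-4.94351571e-01  2.46293845e-01 -1.45383913e-01  1.18061841e+00
  2.98368232e-04  2.67786519e+00] [-4.78050153e-04  9.99882479e-01 -1.53115626e-02 -5.96744837e-04]
```

View pics/w1.png

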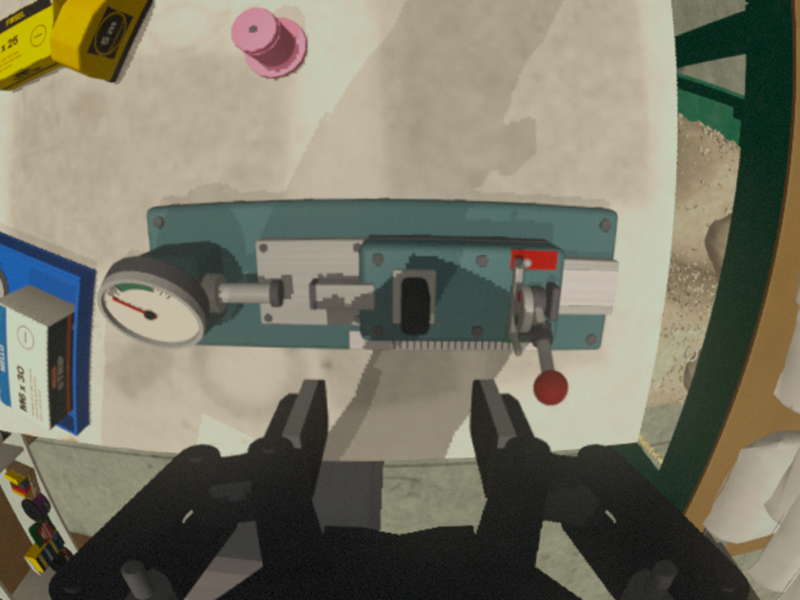

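The wrist view shows the gauge and post clearly. On the 800 px scale the post top is near (415,300), the anvil face at (283,292), the jaw face at (312,292), the knob at (551,387), and the rest's left corners at (257,240) and (258,323).

Run:
```python
from h import *
import pickle
from scipy.optimize import least_squares
C=pickle.load(open('c0.pkl','rb'));T=C['top'];W=pickle.load(open('w1.pkl','rb'))
print('cam',ray(W,(320,240)))
k=.225
cor={(55,135):(42,48),(55,-215):(760,98),(-55,-215):(752,325),(-55,135):(30,278)}
o1=[(T,(330+k*x,235+k*y),(g[0]/1e3,g[1]/1e3,.022)) for g,(x,y) in cor.items()]
wc={(55,135,22):(149,208),(55,-215,22):(617,210),(-55,-215,22):(602,348),(30,38,34):(257,240),(-30,38,34):(258,323)}
o2=[(W,(x*.8,y*.8),np.array(g)/1e3) for g,(x,y) in wc.items()]
def w(p,g): c,s=np.cos(p[2]),np.sin(p[2]); return np.array([p[0]+c*g[0]-s*g[1],p[1]+s*g[0]+c*g[1],g[2]])
for obs in(o1,o2,o1+o2):
    f=lambda p:np.concatenate([proj(c,w(p,g))-uv for c,uv,g in obs])
    r=least_squares(f,[.5,-.12,0]);print('gauge',r.x.round(4),r.fun.round(1))
p=r.x;R=np.array([[np.cos(p[2]),np.sin(p[2])],[-np.sin(p[2]),np.cos(p[2])]])
for n,uv,z in(('anvil',(283,292),.062),('jaw',(312,292),.062),('knob',(551,387),.1155)):
    X=onz(W,(uv[0]*.8,uv[1]*.8),z)[:2];print(n,X.round(4),(R@(X-p[:2])).round(4))
print('knob tri',tri([(T,(482.3,295)),(W,(551*.8,387*.8))]))
# predicted post corners
for jx in(-.062,-.064): print([ (proj(W,w(p,(a,jx+b,z)))/.8).round(0) for z in(.096,.064) for a,b in((.013,.008),(.013,-.008),(-.013,-.008),(-.013,.008))])
```

```text
cam (array([ 0.58354457, -0.17911586,  0.33378817]), array([-0.30178685,  0.00865462, -0.95333614]))
gauge [ 0.5018 -0.1191 -0.0372] [-1.  -0.5  0.7 -0.3  1.7  0.5 -1.3  0.2]
gauge [ 0.503  -0.1187 -0.0386] [-6.  -0.2  1.  -0.8 -1.8  1.6  0.7 -0.5  4.9 -0. ]
gauge [ 0.5028 -0.1188 -0.0384] [-1.1 -1.1  0.6 -0.7  1.5  0.1 -1.5 -0.3 -5.9 -0.   1.  -0.7 -1.7  1.7
  0.7 -0.3  5.   0.2]
anvil [ 0.5049 -0.1039] [0.0016 0.015 ]
jaw [ 0.5043 -0.1225] [ 0.0016 -0.0036]
knob [ 0.4619 -0.259 ] [-0.0355 -0.1417]
knob tri (array([ 0.46150224, -0.25939728,  0.11482509]), [np.float64(0.00010472520265708595), np.float64(0.00010472520265704526)])
[array([393., 290.]), array([423., 291.]), array([422., 336.]), array([393., 336.]), array([394., 275.]), array([420., 276.]), array([419., 317.]), array([393., 316.])]
[array([397., 290.]), array([426., 291.]), array([425., 336.]), array([396., 336.]), array([397., 275.]), array([424., 276.]), array([423., 317.]), array([397., 316.])]
```

Anvil face +15 mm and knob height 0.115 both check out. The reading is about 18.5 mm and the post is at about (0.5005, -0.186). Now I grip it and slide the carriage open by 53 mm.

Emit:
{"fn": "move_arm", "kwargs": {
  "moves": [0.001,-0.004,-0.04,0,0.05,0.001,-0.004,-0.08,0,0.05,0.001,-0.004,-0.105,0,0.05,0.001,-0.004,-0.122,0,0.05,0.001,-0.004,-0.122,0,0.05,0.001,-0.004,-0.122,0,0.01,0.001,-0.004,-0.122,0,0.01,0.001,-0.004,-0.122,0,0.01,0.001,-0.004,-0.122,0,0.01,0.001,-0.004,-0.122,0,0.01,0.001,-0.004,-0.122,0,0.01,0.001,-0.004,-0.122,0,0.01],
  "newtons": 30
}}

```text
clock: 2.15
tcp_pos: [0.5011, -0.1866, 0.0791]
orientation: [0.001, 1.0, -0.019, 0.001]
wrist_force: [-1.5, 1.6, 6.6]
finger_gap: 0.0155
grip_force: 31.6
```

Emit:
{"fn": "move_arm", "kwargs": {
  "moves": [0,-0.005,0.001,0,0.01,0,-0.011,0.001,0,0.01,-0.001,-0.018,0.001,0,0.01,-0.001,-0.026,0.001,0,0.01,-0.001,-0.034,0.001,0,0.01,-0.001,-0.041,0.001,0,0.01,-0.002,-0.047,0.001,0,0.01,-0.002,-0.051,0.001,0,0.01,-0.002,-0.053,0.001,0,0.01,-0.002,-0.053,0.001,0,0.01]
}}

```text
clock: 2.98
tcp_pos: [0.4989, -0.239, 0.0791]
orientation: [-0.0, 1.0, -0.019, 0.001]
wrist_force: [0.5, 3.9, 2.2]
finger_gap: 0.0155
grip_force: 31.1
```

Emit:
{"fn": "move_arm", "kwargs": {
  "moves": [0,0,0,0,0.05,0,0,0,0,0.05,0,0,0,0,0.05,0,0,0.04,0,0.05,0,0,0.08,0,0.05,0,0,0.12,0,0.05,0,0.04,0.13,0.12,0.05,0,0.08,0.13,0.24,0.05,-0.003,0.12,0.13,0.36,0.05,-0.006,0.16,0.13,0.48,0.05,-0.009,0.2,0.13,0.6,0.05,-0.012,0.24,0.13,0.72,0.06]
}}

```text
clock: 3.98
tcp_pos: [0.486, 0.0022, 0.2087]
orientation: [0.001, 0.941, 0.337, 0.0]
wrist_force: [0.4, -0.4, 0.8]
finger_gap: 0.0596
grip_force: 0.0
```

Emit:
{"fn": "move_arm", "kwargs": {
  "moves": [-0.003,0.04,0,0.12,0.06,-0.006,0.08,0,0.24,0.06,-0.009,0.12,0,0.36,0.06,-0.011,0.16,0,0.48,0.06,-0.013,0.2,0,0.6,0.06,-0.014,0.24,0,0.72,0.06,-0.016,0.28,0,0.84,0.06,-0.016,0.299,0,0.851,0.06,-0.016,0.299,0,0.851,0.06,-0.016,0.299,0,0.851,0.06,-0.016,0.299,0,0.851,0.06,-0.016,0.299,0,0.851,0.06]
}}

```text
clock: 4.98
tcp_pos: [0.4705, 0.2986, 0.2084]
orientation: [0.0, 0.721, 0.693, -0.0]
wrist_force: [0.1, -0.4, 0.9]
finger_gap: 0.06
grip_force: 0.0
```

Run:
```python
from h import *
import pickle
c=grab('wrist');pickle.dump(c,open('w2.pkl','wb'));save(c,'w2.png',None,1.25)
s=env.get_state();print(s['tcp_pos'],s['clock'],s['orientation'],s['wrist_force'])
print(proj(c,(.47,.2998,.062))/.8,proj(c,(.47,.2998,.012))/.8)
```

```text
[0.47055069 0.29849587 0.20843622] 5.0333 [ 1.85425760e-04  7.20767191e-01  6.93177191e-01 -6.20882484e-05] [-0.33545337 -0.01993382  0.34482841]
[397.75776099 286.54374473] [397.92627887 267.91226445]
```

View pics/w2.png

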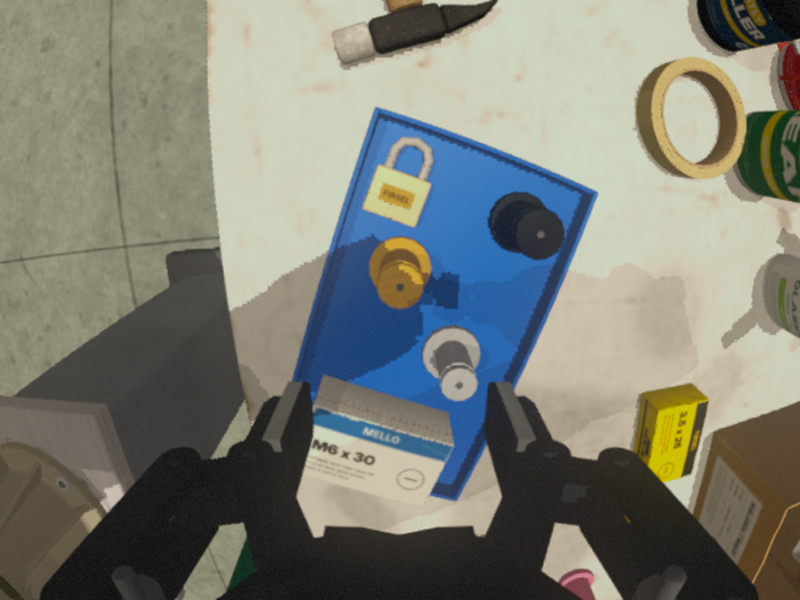

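The wrist view shows the brass pin's top hole at (400,287), with (398,286.5) predicted. The fingers will clear the steel and black pins. I descend and grip.

Emit:
{"fn": "move_arm", "kwargs": {
  "moves": [0.0005,0.001,-0.04,0,0.06,0.0005,0.001,-0.08,0,0.06,0.0005,0.001,-0.12,0,0.06,0.0005,0.001,-0.15,0,0.06,0.0005,0.001,-0.168,0,0.06,0.0005,0.001,-0.174,0,0.06,0.0005,0.001,-0.174,0,0.06,0.0005,0.001,-0.174,0,0.02,0.0005,0.001,-0.174,0,0.02,0.0005,0.001,-0.174,0,0.02,0.0005,0.001,-0.174,0,0.02,0.0005,0.001,-0.174,0,0.02],
  "newtons": 40
}}

```text
clock: 6.03
tcp_pos: [0.4724, 0.3013, 0.0365]
orientation: [0.001, 0.72, 0.694, 0.002]
wrist_force: [0.0, -0.5, 6.6]
finger_gap: 0.0289
grip_force: 40.2
```

Emit:
{"fn": "move_arm", "kwargs": {
  "moves": [0,0,0,0,0.02,0,0,0,0,0.02,0,0,0.02,0,0.02,0,0,0.05,0,0.02,0,0,0.08,0,0.02,0,0,0.11,0,0.02,0,0,0.14,0,0.02,0,0,0.14,0,0.02,0,0,0.14,0,0.02,0,0,0.14,0,0.02]
}}

```text
clock: 6.87
tcp_pos: [0.4703, 0.3006, 0.1736]
orientation: [-0.0, 0.72, 0.694, -0.0]
wrist_force: [-0.2, -0.0, -3.1]
finger_gap: 0.0285
grip_force: 40.6
```

Run:
```python
from h import *
import pickle
c=grab('wrist');pickle.dump(c,open('w3.pkl','wb'));save(c,'w3.png',(160,240,480,480),2.4)
s=env.get_state();print(s['tcp_pos'],s['clock'],s['orientation'],s['wrist_force'],s['finger_gap'],s['grip_force'])
t=s['tcp_pos']
for h in(0,.05,.03): print(h,(proj(c,t+[0,0,.0275-h])-[160,240])*2.4)
```

```text
[0.46970741 0.3003643  0.17280056] 6.9167 [-4.16864219e-04  7.20028762e-01  6.93943019e-01 -1.22226033e-03] [-0.10796212 -0.21974184 -3.3535634 ] 0.029049593840049893 40.56063652038574
0 [376.63595774 301.02049869]
0.05 [378.15923425 150.49996114]
0.03 [377.64314173 201.14952856]
```

View pics/w3.png

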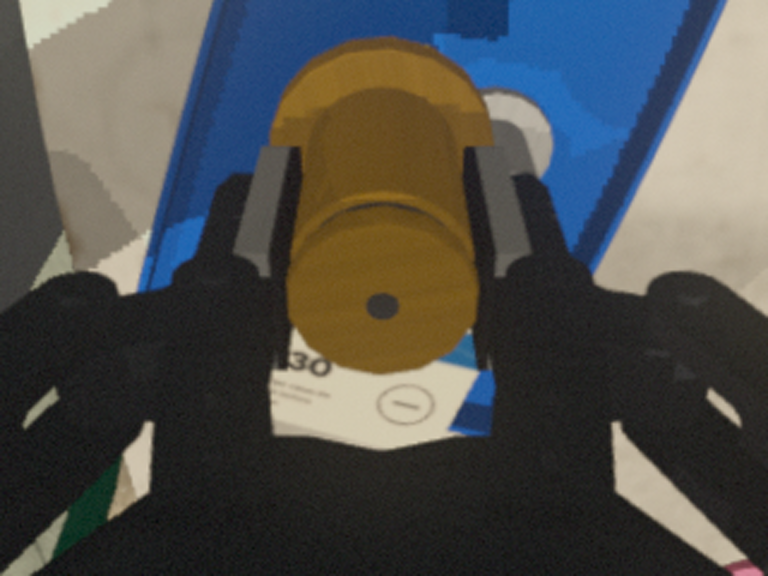

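The pin is held upright between the pads, with its hole at (382,305) against a predicted (377,301). I carry it over the rest.

Emit:
{"fn": "move_arm", "kwargs": {
  "moves": [0,0,0.03,0,0.02,0.002,-0.03,0.036,0,0.02,0.006,-0.07,0.036,0,0.02,0.01,-0.11,0.036,0,0.02,0.014,-0.15,0.036,0,0.02,0.018,-0.19,0.036,0,0.02,0.022,-0.23,0.036,0,0.02,0.026,-0.27,0.036,0,0.02,0.029,-0.31,0.036,0,0.02,0.031,-0.35,0.036,0,0.02,0.0315,-0.385,0.036,0,0.02,0.0315,-0.415,0.036,0,0.02]
}}

```text
clock: 7.92
tcp_pos: [0.501, -0.1164, 0.2082]
orientation: [-0.001, 0.721, 0.693, -0.001]
wrist_force: [1.1, 0.2, -4.0]
finger_gap: 0.029
grip_force: 40.8
```

Emit:
{"fn": "move_arm", "kwargs": {
  "moves": [0,-0.015,0,0,0.02,0,-0.022,0,0,0.02,0,-0.024,0,0,0.02,0,-0.024,0,0,0.02,0,-0.024,-0.03,0,0.02,0,-0.024,-0.06,0,0.02,0,-0.024,-0.08,0,0.02,0,-0.024,-0.08,0,0.02,0,-0.024,-0.08,0,0.02]
}}

```text
clock: 8.67
tcp_pos: [0.5012, -0.1363, 0.1294]
orientation: [-0.002, 0.719, 0.695, -0.001]
wrist_force: [-0.5, 0.1, -2.6]
finger_gap: 0.0287
grip_force: 40.6
```

Run:
```python
from h import *
import pickle
c=grab('wrist');pickle.dump(c,open('w4.pkl','wb'));t=grab('top');pickle.dump(t,open('t4.pkl','wb'));s2=grab('scene');pickle.dump(s2,open('s4.pkl','wb'))
a=cv2.resize(np.ascontiguousarray(c['pixels'][200:440,160:480,::-1]),(800,600)); 
cv2.imwrite('pics/w4.png',a)
s=env.get_state();print(s['tcp_pos'],s['clock'],s['orientation'],s['wrist_force'],s['finger_gap'],s['grip_force'])
```

```text
[ 0.50360258 -0.13804136  0.13209383] 8.8167 [1.37753490e-03 7.19682953e-01 6.94301197e-01 6.29619969e-04] [-0.07956302 -0.22444252 -2.94702516] 0.02934300473886037 40.574554949998856
```

View pics/w4.png

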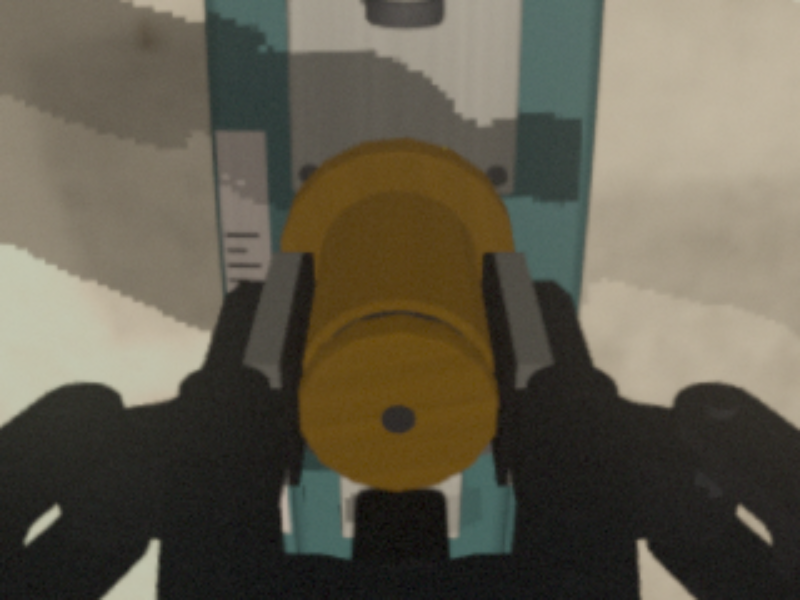

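The pin is over the rest, about 1.5 mm too far toward -x: flange centre column 397 against rest and anvil centre 405. I correct this by 1 mm and lower it slowly.

Emit:
{"fn": "move_arm", "kwargs": {
  "moves": [0.001,-0.001,-0.015,0,0.02,0.001,-0.001,-0.03,0,0.02,0.001,-0.001,-0.04,0,0.02,0.001,-0.001,-0.048,0,0.02,0.001,-0.001,-0.053,0,0.02,0.001,-0.001,-0.056,0,0.02,0.001,-0.001,-0.059,0,0.02,0.001,-0.001,-0.061,0,0.02,0.001,-0.001,-0.063,0,0.02,0.001,-0.001,-0.0635,0,0.02,0.001,-0.001,-0.0635,0,0.02,0.001,-0.001,-0.0635,0,0.02]
}}

```text
clock: 9.82
tcp_pos: [0.5034, -0.1393, 0.067]
orientation: [0.0, 0.72, 0.694, 0.0]
wrist_force: [-0.1, 0.3, -3.2]
finger_gap: 0.0289
grip_force: 40.8
```

Not touching yet, since the full weight is still on the wrist. I lower it a little further.

Emit:
{"fn": "move_arm", "kwargs": {
  "moves": [0,0,-0.001,0,0.02,0,0,-0.002,0,0.02,0,0,-0.003,0,0.02,0,0,-0.003,0,0.02]
}}

```text
clock: 10.15
tcp_pos: [0.5036, -0.1394, 0.0664]
orientation: [0.001, 0.72, 0.694, 0.0]
wrist_force: [-6.8, 2.4, 15.4]
finger_gap: 0.0289
grip_force: 42.8
```

Emit:
{"fn": "move_arm", "kwargs": {
  "moves": [0,0,0.001,0,0.03,0,0,0.001,0,0.04,0,0,0.001,0,0.06,0,0,0.001,0,0.06,0,0,0.001,0,0.06,0,0,0.03,0,0.06,0,0,0.07,0,0.06,0,0,0.1,0,0.06,0,0,0.13,0,0.06]
}}

```text
clock: 10.9
tcp_pos: [0.5033, -0.1392, 0.1954]
orientation: [0.0, 0.72, 0.694, 0.0]
wrist_force: [0.6, -0.4, -0.9]
finger_gap: 0.0602
grip_force: 0.0
```

Run:
```python
from h import *
import pickle
c=grab('wrist');pickle.dump(c,open('w5.pkl','wb'));t=grab('top')
a=cv2.resize(np.ascontiguousarray(c['pixels'][60:380,160:480,::-1]),(600,600))
b=cv2.resize(np.ascontiguousarray(grab('scene')['pixels'][180:280,350:400,::-1]),(200,400));b=np.vstack([b,np.zeros((200,200,3),np.uint8)])
cv2.imwrite('pics/w5.png',np.hstack([a,b]))
s=env.get_state();print(s['tcp_pos'],s['clock'],s['wrist_force'])
p=(.503,-.1188,-.038)
def w(g): q,r=np.cos(p[2]),np.sin(p[2]); return np.array([p[0]+q*g[0]-r*g[1],p[1]+r*g[0]+q*g[1],g[2]])
for g in((0,-.02,.092),(0,-.02,.042),(0,.015,.06),(.03,.038,.034),(-.03,.038,.034)): print(g,((proj(c,w(g))-[160,60])*1.875).round(1))
```

```text
[ 0.50513831 -0.14000721  0.19641242] 11.05 [ 0.38997113 -0.19058114 -0.69131674]
(0, -0.02, 0.092) [294.5 352.2]
(0, -0.02, 0.042) [295.1 314.9]
(0, 0.015, 0.06) [294.9 241.6]
(0.03, 0.038, 0.034) [365.9 178.8]
(-0.03, 0.038, 0.034) [224.6 178.8]
```

View pics/w5.png

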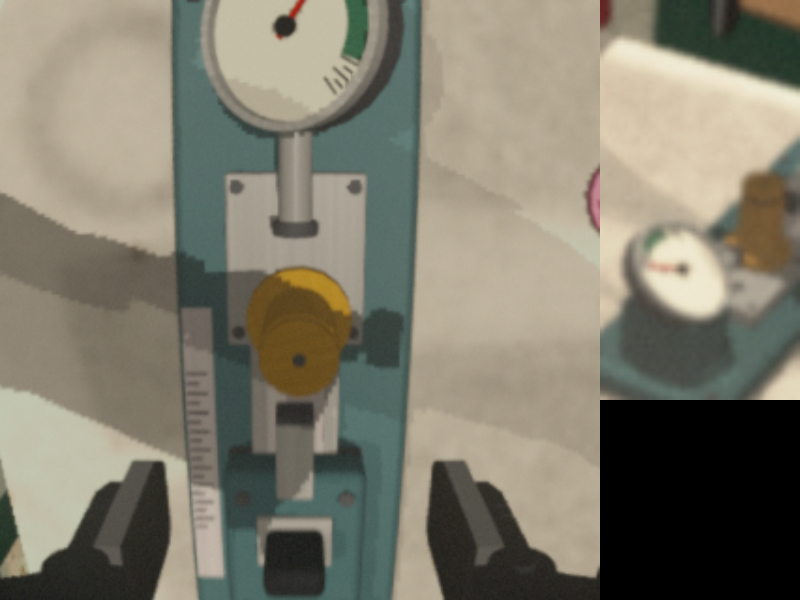

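The pin stands upright on the rest: hole at (299,360), rest centre column 296, so it is about 1.3 mm off in x and near y = -0.022. The needle is at rest. I go back to the post.

Emit:
{"fn": "move_arm", "kwargs": {
  "moves": [-0.001,-0.02,0,-0.12,0.05,-0.002,-0.04,0,-0.24,0.05,-0.003,-0.06,0,-0.36,0.05,-0.004,-0.08,0,-0.48,0.05,-0.004,-0.099,0,-0.6,0.05,-0.004,-0.099,0,-0.72,0.05,-0.004,-0.099,0,-0.84,0.05,-0.004,-0.099,0,-0.96,0.05,-0.004,-0.099,0,-1.08,0.05,-0.004,-0.099,0,-1.2,0.05,-0.004,-0.099,0,-1.32,0.05,-0.004,-0.099,0,-1.44,0.05]
}}

```text
clock: 12.05
tcp_pos: [0.4985, -0.2377, 0.1918]
orientation: [-0.001, 0.999, 0.044, -0.001]
wrist_force: [0.7, 0.9, -0.6]
finger_gap: 0.05
grip_force: 0.0
```

Emit:
{"fn": "move_arm", "kwargs": {
  "moves": [0,0,0,-0.12,0.05,0,0,0,-0.131,0.05,0,0,0,-0.131,0.05,0,0,-0.03,-0.131,0.05,0,0,-0.06,-0.131,0.05,0,0,-0.09,-0.131,0.05,0,0,-0.107,-0.131,0.05,0,0,-0.113,-0.131,0.05,0,0,-0.113,-0.131,0.05,0,0,-0.113,-0.131,0.05]
}}

```text
clock: 12.88
tcp_pos: [0.4995, -0.2383, 0.0811]
orientation: [0.0, 1.0, -0.018, 0.0]
wrist_force: [1.2, -0.3, -0.3]
finger_gap: 0.0497
grip_force: 0.0
```

Emit:
{"fn": "move_arm", "kwargs": {
  "moves": [0,0,0,0,0.01,0,0,0,0,0.01,0,0,0,0,0.01,0,0,0,0,0.01,0,0,0,0,0.01,0,0,0,0,0.01,0,0,0,0,0.01,0,0,0,0,0.01],
  "newtons": 30
}}

```text
clock: 13.55
tcp_pos: [0.5002, -0.2389, 0.0823]
orientation: [0.001, 1.0, -0.019, 0.001]
wrist_force: [-0.7, -0.5, 6.2]
finger_gap: 0.0157
grip_force: 31.7
```

Emit:
{"fn": "move_arm", "kwargs": {
  "moves": [0,0.003,0,0,0.01,0,0.007,0,0,0.01,0,0.011,0,0,0.01,0.001,0.015,0,0,0.01,0.001,0.018,0,0,0.01,0.001,0.021,0,0,0.01,0.001,0.024,0,0,0.01,0.001,0.027,0,0,0.01,0.001,0.03,0,0,0.01,0.001,0.033,0,0,0.01,0.001,0.036,0,0,0.01,0.001,0.038,0,0,0.01]
}}

```text
clock: 14.55
tcp_pos: [0.5017, -0.2029, 0.0824]
orientation: [0.003, 1.0, -0.019, 0.001]
wrist_force: [-0.2, -8.7, 2.9]
finger_gap: 0.0152
grip_force: 31.4
```

Emit:
{"fn": "move_arm", "kwargs": {
  "moves": [0,0.001,0,0,0.01,0,0.002,0,0,0.01,0,0.003,0,0,0.01,0,0.004,0,0,0.01,0,0.005,0,0,0.01,0,0.006,0,0,0.01,0,0.006,0,0,0.01,0,0.006,0,0,0.01]
}}

```text
clock: 15.22
tcp_pos: [0.5019, -0.1969, 0.0823]
orientation: [0.003, 1.0, -0.019, 0.002]
wrist_force: [0.8, -7.4, 3.6]
finger_gap: 0.0154
grip_force: 31.4
```

Run:
```python
from h import *
import pickle
c=grab('wrist');t=grab('top');s2=grab('scene')
R=lambda p,x,y,w,h,W,H:cv2.resize(np.ascontiguousarray(p['pixels'][y:y+h,x:x+w,::-1]),(W,H),interpolation=cv2.INTER_CUBIC)
a=R(c,60,140,260,195,800,600) 
a=R(c,40,120,270,200,540,400)
b=R(s2,350,215,50,75,260,390)
cv2.imwrite('pics/w6.png',np.hstack([a,cv2.copyMakeBorder(b,0,10,0,0,0)]))
s=env.get_state();print(s['tcp_pos'],s['clock'],s['wrist_force'])
```

```text
[ 0.50193762 -0.19690085  0.08234258] 15.3667 [-0.07226043 -6.87615666  1.93355796]
```

View pics/w6.png

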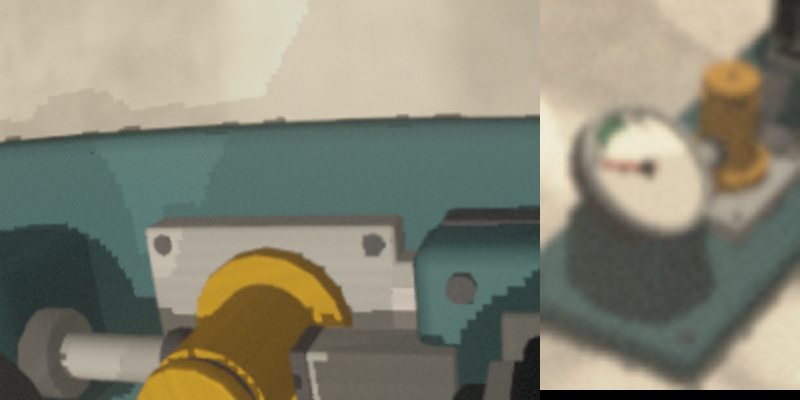

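Pin is upright against the anvil, with the jaw on its other side and the needle barely off rest. From here I measure the needle numerically in the top camera.

```bash
cat > needle.py <<'E'
from h import *
import pickle
def ang(c):
    p=cv2.resize(c['pixels'][245:297,335:385].astype(np.float32),None,fx=4,fy=4,interpolation=cv2.INTER_LINEAR)
    r=np.clip(p[...,0]-np.maximum(p[...,1],p[...,2])-25,0,None)
    yy,xx=np.mgrid[:r.shape[0],:r.shape[1]]; xx=(xx+.5)/4+334.5;yy=(yy+.5)/4+244.5
    d=np.hypot(xx-360.8,yy-271); r[(d>15)|(d<2)]=0
    cx,cy=(r*xx).sum()/r.sum(),(r*yy).sum()/r.sum()
    return np.arctan2(cx-360.8,271-cy),r.sum(),cx,cy
if __name__=='__main__':
    C=pickle.load(open('c0.pkl','rb'));a0=ang(C['top']);c=grab('top');a=ang(c)
    s=env.get_state()
    print('rest',np.round(a0,2),'now',np.round(a,2),'needle',round(a[0]-a0[0],3),s['tcp_pos'],s['clock'],s['wrist_force'])
E
python3 needle.py
```

```text
rest [ -0.88 518.2  355.85 266.94] now [ -0.88 572.59 355.87 266.9 ] needle 0.007 [ 0.50194968 -0.19688788  0.08234047] 15.4167 [ 0.80943747 -7.39124693  2.7306515 ]
```

Emit:
{"fn": "move_arm", "kwargs": {
  "moves": [0,0.001,0,0,0.01,0,0.002,0,0,0.01,0,0.003,0,0,0.01,0,0.003,0,0,0.01,0,0.003,0,0,0.01]
}}

```text
clock: 15.83
tcp_pos: [0.502, -0.194, 0.0823]
orientation: [0.003, 1.0, -0.019, 0.002]
wrist_force: [1.1, -7.9, 2.6]
finger_gap: 0.0152
grip_force: 31.3
```

```bash
python3 needle.py
```

```text
rest [ -0.88 518.2  355.85 266.94] now [ -0.69 622.61 355.56 264.61] needle 0.197 [ 0.50206328 -0.19403784  0.08235244] 15.8833 [ 0.90506755 -7.37010158  2.3492409 ]
```

Emit:
{"fn": "move_arm", "kwargs": {
  "moves": [0,0.001,0,0,0.01,0,0.002,0,0,0.01,0,0.003,0,0,0.01,0,0.0035,0,0,0.01,0,0.0035,0,0,0.01]
}}

```text
clock: 16.3
tcp_pos: [0.5022, -0.1911, 0.0824]
orientation: [0.003, 1.0, -0.019, 0.002]
wrist_force: [0.8, -9.3, 1.8]
finger_gap: 0.0152
grip_force: 31.2
```

```bash
python3 needle.py
```

```text
rest [ -0.88 518.2  355.85 266.94] now [-1.2000e-01  5.8522e+02  3.6001e+02  2.6435e+02] needle 0.765 [ 0.50217292 -0.19111745  0.08237259] 16.35 [ 0.63951502 -9.79444509  1.57559743]
```

Needle is near 0.78, inside the green band. I advance about 0.7 mm more toward the middle, unload, release and rise.

Emit:
{"fn": "move_arm", "kwargs": {
  "moves": [0,0.0007,0,0,0.01,0,0.0007,0,0,0.01,0,0.0007,0,0,0.01,0,0.0007,0,0,0.01,0,-0.001,0,0,0.01,0,-0.002,0,0,0.01,0,-0.002,0,0,0.05,0,-0.002,0,0,0.05,0,-0.002,0,0,0.05,0,-0.002,0.03,0,0.05,0,-0.002,0.06,0,0.05,0,-0.002,0.1,0,0.05]
}}

```text
clock: 17.35
tcp_pos: [0.4982, -0.1883, 0.1792]
orientation: [-0.002, 1.0, -0.018, -0.003]
wrist_force: [1.4, -0.3, 0.5]
finger_gap: 0.05
grip_force: 0.0
```

```bash
python3 needle.py
python3 - <<'E'
from h import *
t=grab('top');s=grab('scene');w=grab('wrist')
def red(c,x0,y0,x1,y1):
    p=c['pixels'].astype(int);m=((p[...,0]>110)&(p[...,1]<60)&(p[...,2]<70)).astype(np.uint8)
    z=np.zeros_like(m);z[y0:y1,x0:x1]=m[y0:y1,x0:x1]
    n,l,st,ce=cv2.connectedComponentsWithStats(z); return [(st[i,4],tuple(st[i,:4]),ce[i].round(1)) for i in range(1,n) if st[i,4]>6]
print('top',red(t,420,240,510,320));print('scene',red(s,380,180,450,260));print('wrist',red(w,250,100,560,420))
E
```

```text
rest [ -0.88 518.2  355.85 266.94] now [3.0000e-02 6.2147e+02 3.6095e+02 2.6491e+02] needle 0.909 [ 0.50225807 -0.19051628  0.18889259] 17.4 [ 2.07067749 -1.9258497   5.92698025]
top []
scene [(np.int32(15), (np.int32(423), np.int32(199), np.int32(4), np.int32(5)), array([424.5, 200.9]))]
wrist [(np.int32(443), (np.int32(401), np.int32(204), np.int32(38), np.int32(16)), array([422.3, 210.8])), (np.int32(337), (np.int32(425), np.int32(315), np.int32(23), np.int32(20)), array([435.6, 324.6]))]
```

Run:
```python
from h import *
w=grab('wrist')
p=w['pixels'].astype(int);m=((p[...,0]>100)&(p[...,1]<60)&(p[...,2]<70)).astype(np.uint8);m[:280]=0;m[:,:380]=0;m[360:]=0
ys,xs=np.nonzero(m);uv=((xs.min()+xs.max())/2,(ys.min()+ys.max())/2);print(uv,len(xs),onz(w,uv,.1155),env.get_state()['tcp_pos'])
print('red mark',onz(w,(422.3,210.8),.062))
```

```text
(np.float64(436.0), np.float64(322.0)) 489 [ 0.46019354 -0.26416025  0.1155    ] [ 0.50000431 -0.18938462  0.18047115]
red mark [ 0.52112944 -0.26535868  0.062     ]
```

The knob is at (0.4605, -0.264), as expected. I close the fingers and come down on its near side.

Emit:
{"fn": "move_arm", "kwargs": {
  "moves": [-0.036,-0.037,0,0,0,-0.072,-0.0735,0,0,0,-0.072,-0.0735,0,0,0,-0.072,-0.0735,0,0,0,-0.072,-0.0735,0,0,0,-0.072,-0.0735,-0.03,0,0,-0.072,-0.0735,-0.055,0,0,-0.072,-0.0735,-0.0685,0,0,-0.072,-0.0735,-0.0685,0,0,-0.072,-0.0735,-0.0685,0,0]
}}

```text
clock: 18.43
tcp_pos: [0.4279, -0.2617, 0.1111]
orientation: [-0.001, 1.0, -0.018, -0.001]
wrist_force: [-0.3, -0.8, 0.6]
finger_gap: 0.0
grip_force: 0.0
```

Emit:
{"fn": "move_arm", "kwargs": {
  "moves": [0.012,0,0,0,0,0.02,0,0,0,0,0.027,-0.001,0,0,0,0.034,-0.001,0,0,0,0.041,-0.001,0,0,0,0.048,-0.002,0,0,0,0.054,-0.002,0,0,0,0.06,-0.002,0,0,0,0.066,-0.002,0,0,0]
}}

```text
clock: 19.18
tcp_pos: [0.4958, -0.2657, 0.113]
orientation: [0.001, 1.0, -0.018, 0.001]
wrist_force: [-1.9, -1.0, -0.9]
finger_gap: 0.0001
grip_force: 0.8
```

```bash
python3 needle.py
python3 - <<'E'
from h import *
w=grab('wrist');import pickle;pickle.dump(w,open('w7.pkl','wb'))
p=w['pixels'].astype(int);m=((p[...,0]>100)&(p[...,1]<60)&(p[...,2]<70)).astype(np.uint8)
n,l,st,ce=cv2.connectedComponentsWithStats(m)
for i in range(1,n):
    if st[i,4]>100: print(st[i],ce[i].round(1),onz(w,ce[i],.1155).round(4),onz(w,ce[i],.062).round(4))
E
```

```text
rest [ -0.88 518.2  355.85 266.94] now [3.0000e-02 3.5372e+02 3.6097e+02 2.6523e+02] needle 0.914 [ 0.49685347 -0.26565865  0.11282681] 19.2333 [ 0.80357952 -0.37986215  1.18995581]
[ 54   7  37  31 540] [71.2 23. ] [ 0.6343 -0.1684  0.1155] [ 0.657  -0.1283  0.062 ]
[289 225  42  23 477] [307.6 231.9] [ 0.5395 -0.2629  0.1155] [ 0.524  -0.2607  0.062 ]
[294 265  42  42 985] [314.8 285.2] [ 0.5176 -0.2647  0.1155] [ 0.4934 -0.2632  0.062 ]
```

Emit:
{"fn": "move_arm", "kwargs": {
  "moves": [0.005,0,0,0,0,0.01,0,0,0,0,0.013,0,0,0,0,0.015,0,0,0,0,0.015,0,0,0,0]
}}

```text
clock: 19.7
tcp_pos: [0.5097, -0.2652, 0.1122]
orientation: [0.0, 1.0, -0.018, 0.0]
wrist_force: [-0.2, -0.2, -0.1]
finger_gap: 0.0002
grip_force: 0.2
```

Emit:
{"fn": "move_arm", "kwargs": {
  "moves": [-0.02,0,0,0,0,-0.04,0,0,0,0,-0.04,0,0.04,0,0,-0.04,0,0.08,0,0,-0.04,0,0.12,0,0,-0.04,0,0.12,0,0,-0.04,0,0.12,0,0]
}}

```text
clock: 20.28
tcp_pos: [0.4707, -0.2664, 0.2356]
orientation: [0.002, 1.0, -0.019, 0.003]
wrist_force: [-0.6, -0.0, -1.7]
finger_gap: -0.0001
grip_force: 0.0
```

```bash
python3 needle.py
python3 - <<'E'
from h import *
w=grab('wrist');t=grab('top');s=grab('scene')
p=w['pixels'].astype(int);m=((p[...,0]>100)&(p[...,1]<60)&(p[...,2]<70)).astype(np.uint8)
n,l,st,ce=cv2.connectedComponentsWithStats(m)
for i in range(1,n):
    if st[i,4]>80: print(st[i],ce[i].round(1),onz(w,ce[i],.1155).round(4),onz(w,ce[i],.062).round(4))
R=lambda p,x,y,W,H,w,h:cv2.resize(np.ascontiguousarray(p['pixels'][y:y+H,x:x+W,::-1]),(w,h),interpolation=cv2.INTER_CUBIC)
cv2.imwrite('pics/end.png',np.vstack([np.hstack([R(w,120,150,300,225,400,300),R(s,340,190,100,75,400,300)]),R(t,330,240,160,60,800,300)]))
E
```

```text
rest [ -0.88 518.2  355.85 266.94] now [2.0000e-02 4.2388e+02 3.6094e+02 2.6511e+02] needle 0.908 [ 0.46980512 -0.26567156  0.23347885] 20.3333 [0.54266605 0.02740895 0.33549016]
[299 145  35  28 694] [317.5 158.8] [ 0.5291 -0.2669  0.1155] [ 0.5245 -0.2666  0.062 ]
```

View pics/end.png

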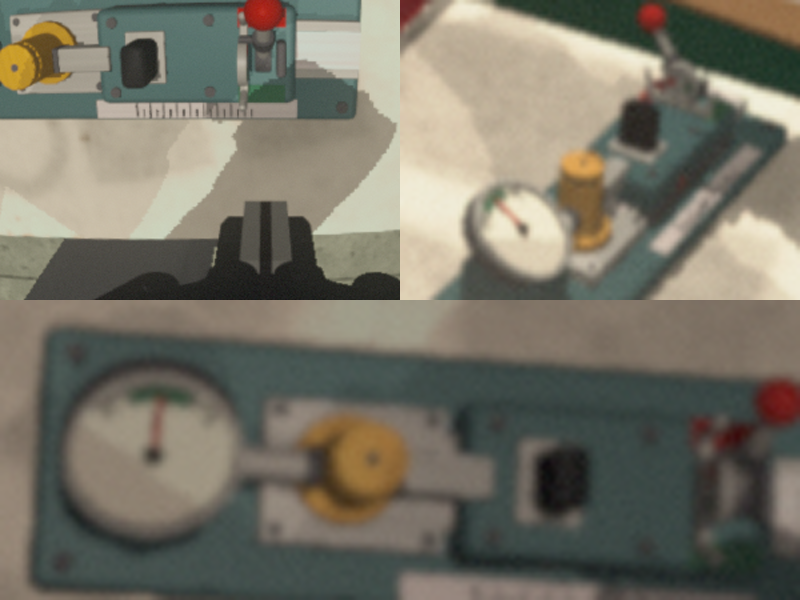

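The final view shows the needle at the middle of the green band (0.91). The pin is upright between jaw and anvil, the knob has gone over to the red mark (x +34 mm from the pivot, 0.6 rad), and the gripper is clear. Handing in.

```bash
python3 -c "
from workcell import env
print(env.hand_in())"
```

```text
the job is handed in; nothing more can be done
None
```

The job is handed in at about 20 s of the 72 s allowed, though the hand-in returned no verdict: the brass pin stands upright in the gauge, the needle reads about 0.91 rad (mid green band), the lever is in the far red notch, and the arm is clear.

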